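# Click the colour wheel to the box being packed

### The job

Gently flick the edge of the indicator's colour wheel round with a fingertip, click by click, until the dot under the pointer has the colour of the gift box that stands on the packing mat. Turn the front of the wheel towards the robot's right (counter-clockwise from above), stop on exactly the right click without overshooting it, and leave all three gift boxes where they are; nothing is to be picked up or pinched.

Things in the scene. Friction and masses are not known exactly. Their poses are not given: they have to be found in the camera images.
- indicator: Colour indicator, fixed: light wood base, white hood, round dark housing (radius 46, 35 high) under the wheel. Sizes in mm. Origin on the wheel's axis at counter height; -x is its front, where the wheel is open to the robot, +y the robot's left. Base x -50 to 78, y +-75, 13 high. Hood covers x over 4, y +-77, up to 68 high; nothing is above the open front half of the wheel.
- pointer (a point): Tip of the black pointer at the hood's front edge, 12 mm in front of the wheel's axis; it points to the indicator's -x, at one of six 22 mm colour dots on the wheel's top. Dots that come to the pointer as the joint value grows: 0 white, 1.047 yellow, 2.094 green, 3.142 red, 4.189 tan, 5.236 navy blue, 6.283 white. The wheel starts on yellow or green.
- wheel_center (a point): Centre of the wheel's top face, 56 mm above the counter. The wheel is a flat lying light grey disc of radius 38 mm, from 36 to 56 mm high. Six finger lobes of the same height stick out from its edge, 60 deg apart, 68 mm from axis to tip, 10 mm wide with round ends of 14 mm. On a click, the lobes are 30, 90 and 150 deg either side of straight ahead (front).
- flick_gap (a point): Where a fingertip can enter from above, fixed on the indicator: 60 mm from the axis, 60 deg to the robot's left of the front, 46 mm high (mid height of the wheel), in the gap between the lobes at 30 and 90 deg left. Swept to the right from here round the axis by about 60 deg the tip drives the lobe one click and ends in the gap straight ahead, free to rise.
- wheel (a joint): Turn of the wheel about the indicator's vertical axis, rad; grows counter-clockwise from above (front moves to the robot's right). Sprung clicks every 1.047 rad (60 deg): pushed past half a click it snaps on to the next and stays there. It turns both ways; pushing takes about 3 N at a lobe. Stops at -0.12 and 6.4.
- mat: Packing mat, flat cork-coloured rectangle with a dark edge, 130 x 180 mm, 1 mm thick, on the counter to the left of the indicator; origin at its centre. Exactly one of the three gift boxes stands on it, within 30 mm of its centre; the other two wait to the right of the indicator.
- gift_red: Dark red gift box, 62 x 85 x 40 mm (x, y, height), loose; origin at the centre of its underside.
- gift_tan: Tan (light brown) gift box, 65 x 120 x 32 mm, loose; origin at the centre of its underside.
- gift_navy: Navy blue gift box with a cream ribbon, 70 x 112 x 62 mm, loose; origin at the centre of its underside.
Not all that is in view belongs to the job. What is shaped like the gift_tan but orange or yellow is not meant.

How it is judged:
At the end, for the whole second after the job is handed in: The wheel rests on the click whose dot has the colour of the box on the mat (3.142 rad for red, 4.189 for tan, 5.236 for navy, each +-0.15), and each gift box is within 15 mm of where it stood (((horizontal distance between gift_red and mat below 0.06 m and value of joint wheel between 2.992 and 3.292 rad) or (horizontal distance between gift_tan and mat below 0.06 m and value of joint wheel between 4.039 and 4.339 rad) or (horizontal distance between gift_navy and mat below 0.06 m and value of joint wheel between 5.086 and 5.386 rad)) and velocity of joint wheel between -0.3 and 0.3 rad/s and distance of each of gift_red, gift_tan, gift_navy from where it was at the start of the episode below 0.015 m); the robot touches nothing.
It fails at once if the wheel is turned past the right click, over half way to the next one (more than 0.6 rad) ((horizontal distance between gift_red and mat below 0.06 m and value of joint wheel above 3.742 rad) or (horizontal distance between gift_tan and mat below 0.06 m and value of joint wheel above 4.789 rad) or (horizontal distance between gift_navy and mat below 0.06 m and value of joint wheel above 5.836 rad)).
It fails at once if the wheel is turned backwards below the first click it can start on, over half way to white (under 0.45 rad) (value of joint wheel below 0.45 rad).
It fails at once if a gift box is lifted, carried or pushed by 15 mm or more (distance of any of gift_red, gift_tan, gift_navy from where it was at the start of the episode above 0.015 m).
It fails at once if the robot presses on the indicator or its wheel with more than 25 N (contact force between any of the arm, the fingers and indicator above 25 N).
It also fails if it takes over 69 s, if anything falls off the work surface, if the arm or the gripper's body presses on something with over 40 N, if the wrist force passes 120 N, or if a joint passes its speed limit or range.

### The arm

A 6-joint arm with a two-finger parallel gripper is mounted at the origin on a cart in front of the work surface, level with it; the furniture and walls round the work are solid. World frame = base frame: x ahead of the robot, y to its left, z up, the work surface at z = 0. Lengths are in m, angles in rad, forces in N, time in s.
With the tool pointing down it reaches from about 0.3 to 0.875 m from the base axis. Payload 4.2 kg.
Tool frame: the origin (TCP) lies midway between the tips of the shut fingers; the grasp point (between the pads) lies 19 mm behind it (grip_depth is the distance from the TCP to the grasp point, in m); z points along the fingers, y is the line along which they close (so a half turn about z gives the same grasp; the last joint's range is limited). The gripper opens to 85 mm and grips with 20 to 120 N. Pads are 22 mm wide; open, the fingers measure 114 mm over their backs; the gripper's body (76 mm by 85 mm) begins 54 mm behind the grasp point. The pads swing forward as they close: fully open they stand 13 mm farther back than shut.
Start: joints at [1.295, 0.32, 1.565, -0, 1.257, -0.02], TCP at [0.145, 0.556, 0.231] pointing down, gripper open.
Joint ranges: [-3.11, 3.11], [-0.84, 2.01], [0.21, 2.61], [-1.34, 4.49], [0.05, 2.63], [-2.56, 2.56]. Speed limits (rad/s): [2.57, 2.57, 3.14, 3.14, 3.14, 3.14].

### API

Orientations are given as a rotation vector (axis times angle).
In Python, from bench import * gives the robot as it stands. The module is installed in compiled form; this text tells all that it offers. Calls block until the motion is done:
- reach(position, orientation): joint-space move of the TCP to a pose.
- line_to(position, rot=None, v=0.15, max_force=None): straight line of the TCP; rot=None keeps the orientation; v is the mean speed in m/s. With max_force (N) it stops when the force on the tool has changed by that much, and returns True; else False.
- movej(angles): joint-space move.
- move_gripper(opening, grip_force=None): finger opening in m; grip_force is the grip in N (None keeps the last); returns when the fingers have stopped.
- pause(seconds).
- ik(position, orientation): joint angles nearest the present ones, or None.
- sense(): the state.
- read_camera(name): name is "scene" or "top"; returns a dict with "image" (384x512x3 uint8, red, green, blue), "mtx" (3x3 intrinsics, pixels), "D" ([k1, k2, p1, p2, k3] as OpenCV has them; the pictures are not rectified), "R" (3x3) and "t" (3): a world point X has camera coordinates R X + t. Camera axes: x right, y down, z forward; pixel columns grow to the right and rows downward; lengths in m; the calibration is good to about 2 mm. A picture is of the moment at which its call begins. There is no depth.
A pose or a line that the arm cannot do raises Unreachable and nothing moves.
- finish_job(): hands the job in; it is judged then, once.
The state is a dict: "t": time; "joints": joint angles; "qd": joint speeds; "joint_torque": joint torques, N m; "tool_pos": TCP position; "orientation": TCP orientation; "contact_force": force on the tool from outside, world axes, zero at the start; "torque": the same for the moment, N m; "opening": finger opening in m; "gripper_force": force on a finger pad.
Only numpy, scipy, OpenCV 4.12 (cv2) and the standard library are available. Lean on these libraries where they do the work, as an engineer would, in place of code of your own. Each camera call takes 0.05 s, during which the arm holds its last target. There are 200 camera calls.

## Working session

There is one attempt and no reset: what is moved stays moved. The work goes in short steps, each a Python script; the robot and the scene stay as the last script left them, time stands still between calls to the robot, and variables do not carry over. Pictures are saved under pics/ and viewed, at most 10 in all, crops included, and the job is handed in when it is done.

```bash
mkdir -p pics
python3 - <<'E'
from bench import *
import cv2,numpy as np
for n in("scene","top"):
    c=read_camera(n); cv2.imwrite(f"pics/{n}0.png",c["image"][:,:,::-1]); print(n,c["mtx"].round(1).tolist(),c["D"],(-c["R"].T@c["t"]).round(3),c["R"].round(2).tolist())
s=sense();print(s["t"],s["orientation"],s["opening"])
E
```

```text
scene [[487.4, 0.0, 252.1], [0.0, 487.4, 184.0], [0.0, 0.0, 1.0]] [-0.20161088  0.          0.          0.          0.        ] [-0.561 -0.994  1.484] [[0.59, -0.81, -0.01], [-0.59, -0.42, -0.69], [0.55, 0.42, -0.72]]
top [[374.0, 0.0, 249.7], [0.0, 374.0, 190.9], [0.0, 0.0, 1.0]] [-0.08348159  0.          0.          0.          0.        ] [ 0.195 -0.189  1.429] [[0.01, -1.0, 0.01], [-0.98, -0.01, -0.21], [0.21, -0.0, -0.98]]
0.1 [-4.00629745e-01 -3.11571850e+00  2.41993793e-03] 0.0852378128200658
```

View pics/scene0.png

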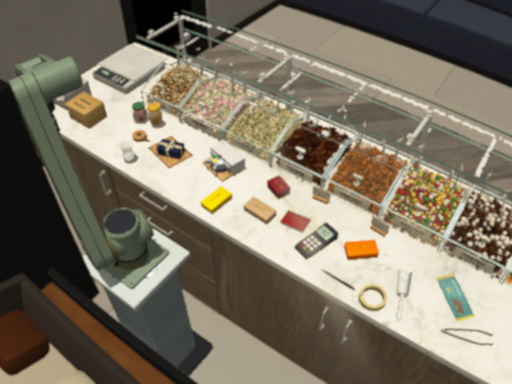

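View pics/top0.png

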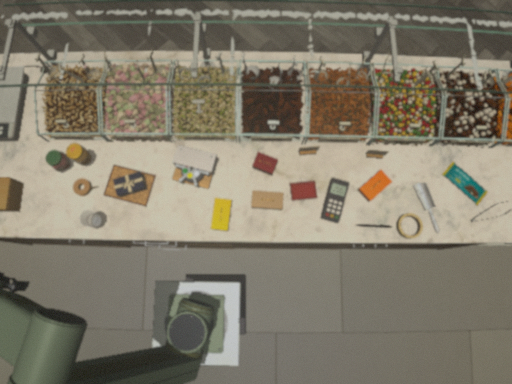

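The box on the mat (top about (130,185), scene about (171,150)) is navy with a cream ribbon. The indicator is at top (193,168), scene (224,160). I'll zoom in on it.

Run:
```python
import cv2,numpy as np
a=cv2.imread("pics/top0.png")[140:198,165:225]; b=cv2.imread("pics/scene0.png")[138:186,196:252]
f=lambda i:cv2.resize(i,(390,390),interpolation=cv2.INTER_CUBIC)
cv2.imwrite("pics/crop0.png",np.hstack([f(a),f(b)]))
```

```text
(no output)
```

View pics/crop0.png

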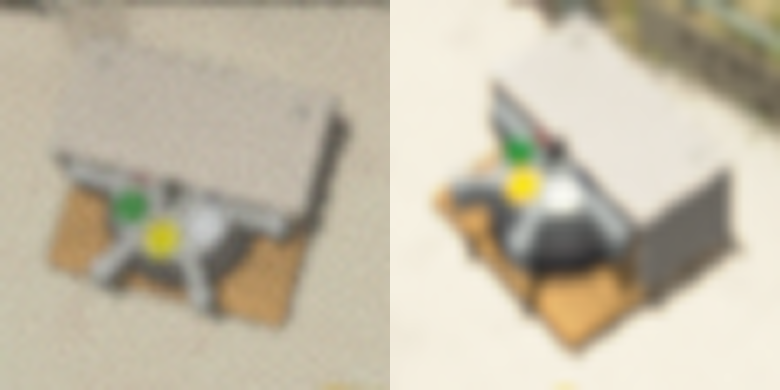

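The pointer is on yellow: crop-left shows yellow (162,239), green (132,207), white (207,222), base front corners (50,265) and (282,325). Navy is therefore four clicks away. Next I'll compute the pose.

```bash
cat > h.py <<'E'
from bench import *
import cv2,numpy as np
def ray(c,px,z):
    n=cv2.undistortPoints(np.float64([[px]]),c["mtx"],c["D"])[0,0]
    o=-c["R"].T@c["t"]; d=c["R"].T@np.r_[n,1]
    return (o+d*(z-o[2])/d[2])
def blob(c,lo,hi,box):
    x0,y0,x1,y1=box
    m=cv2.inRange(cv2.cvtColor(c["image"],cv2.COLOR_RGB2HSV)[y0:y1,x0:x1],np.array(lo),np.array(hi))
    M=cv2.moments(m,True); return (x0+M["m10"]/M["m00"],y0+M["m01"]/M["m00"]),M["m00"]
TB=(165,140,225,198); SB=(196,138,252,186)
E
python3 - <<'E'
from h import *
t=read_camera("top"); s=read_camera("scene")
P={}
for n,c,b in(("top",t,TB),("scene",s,SB)):
    for col,lo,hi in(("yel",(24,150,100),(33,255,255)),("grn",(45,100,50),(80,255,255))):
        # keep the off-job yellow box out
        bb=(b[0],b[1],b[2],182 if n=="top" else 172)
        p,a=blob(c,lo,hi,bb); P[n,col]=ray(c,p,.056); print(n,col,np.round(p,1),a,P[n,col].round(4))
T=lambda x,y:(165+(x+.5)/6.5-.5,140+(y+.5)/(390/58)-.5)
S=lambda x,y:(196+(x+.5)/(390/56)-.5,138+(y+.5)/(390/48)-.5)
w=ray(t,T(207,222),.056); ws=ray(s,S(562,195) if 0 else S(562-390,195),.056); print("white",w.round(4),ws.round(4))
for k,v in {"baseL":(50,265,.013),"baseR":(282,325,.013),"hoodFL":(62,157,.068),"hoodFR":(302,212,.068),"hoodBL":(88,45,.068),"hoodBR":(335,98,.068),"lobeA":(103,272,.056),"lobeB":(204,305,.056)}.items(): print(k,ray(t,T(*v[:2]),v[2]).round(4))
for k,v in {"baseF_R":(182,350,.013),"baseL":(45,205,.013)}.items(): print("scene",k,ray(s,S(*v[:2]),v[2]).round(4))
# gift boxes by rough check
print("navy",ray(t,(130,183),.062).round(3))
E
```

```text
top yel [189.3 175.1] 9.0 [0.5428 0.0362 0.056 ]
top grn [184.8 170.4] 5.0 [0.5611 0.0543 0.056 ]
scene yel [214.5 160.1] 8.0 [0.5451 0.0375 0.056 ]
scene grn [214.  156.5] 6.0 [0.5613 0.0537 0.056 ]
white [0.553  0.0096 0.056 ] [0.5525 0.0119 0.056 ]
baseL [0.5374 0.1094 0.013 ]
baseR [ 0.5035 -0.0315  0.013 ]
hoodFL [0.5867 0.0943 0.068 ]
hoodFR [ 0.5563 -0.047   0.068 ]
hoodBL [0.6531 0.0827 0.068 ]
hoodBR [ 0.6232 -0.064   0.068 ]
lobeA [0.5233 0.0691 0.056 ]
lobeB [0.505  0.0094 0.056 ]
scene baseF_R [ 0.4993 -0.0357  0.013 ]
scene baseL [0.5335 0.1023 0.013 ]
navy [0.508 0.259 0.062]
```

```bash
cat >> h.py <<'E'
from scipy.spatial.transform import Rotation as Ro
C=np.array([.568,.0262]); YAW=np.radians(-12.7)
def pose(deg,z,r=.060):          # deg left of front, seen from the axis; tool y radial
    a=np.pi-np.radians(deg)+YAW; u=np.array([np.cos(a),np.sin(a)])
    y=np.r_[u,0]; zz=np.array([0,0,-1.]); M=np.c_[np.cross(y,zz),y,zz]
    return np.r_[C+r*u,z],Ro.from_matrix(M).as_rotvec()
def flick():
    line_to(*pose(60,.085),v=.12)
    if line_to(*pose(60,.044),v=.06,max_force=8): print("descent hit",sense()["tool_pos"]); return False
    for d in (45,30,15,0):
        h=line_to(*pose(d,.044),v=.05,max_force=12)
        s=sense(); print(d,h,s["contact_force"].round(1))
        if h: return False
    line_to(*pose(0,.085),v=.1); return True
E
python3 - <<'E'
from h import *
move_gripper(0.0,20)
for z in(.15,):
  for d in(60,0): print(ik(*pose(d,z)))
reach(*pose(60,.15)); s=sense(); print(s["t"],s["joints"],s["opening"],s["tool_pos"])
print(flick(),sense()["t"])
reach(*pose(0,.20,.15))
for n in("top","scene"):
    c=read_camera(n)["image"][:,:,::-1]
    cv2.imwrite(f"pics/{n}1.png",c)
a=cv2.imread("pics/top1.png")[140:198,165:225]; b=cv2.imread("pics/scene1.png")[138:186,196:252]
f=lambda i:cv2.resize(i,(390,390),interpolation=cv2.INTER_CUBIC)
cv2.imwrite("pics/crop1.png",np.hstack([f(a),f(b)])); print(sense()["t"])
E
```

```text
[ 1.29931679e-01  3.54798437e-01  1.72992048e+00 -4.44089210e-16
  1.05687374e+00 -1.74280661e+00]
None
3.2083 [ 1.31050688e-01  3.54660550e-01  1.72973678e+00  2.47880583e-04
  1.05690968e+00 -1.74261410e+00] -0.00017770433437350568 [0.55014138 0.08418076 0.15014117]
45 False [1.7 1.  0.3]
30 False [-0.1  0.3 -0.1]Traceback (most recent call last):
  File "<stdin>", line 6, in <module>
  File "h.py", line 22, in flick
    h=line_to(*pose(d,.044),v=.05,max_force=12)
bench.Unreachable: the arm cannot follow that straight line within its joint ranges
```

```bash
sed -i 's/y=np.r_\[u,0\]/y=-np.r_[u,0]/' h.py
cat >> h.py <<'E'
def snap(k):
    reach(*pose(0,.15,.17))
    o=[]
    for n,b in(("top",TB),("scene",SB)):
        i=read_camera(n)["image"][b[1]:b[3],b[0]:b[2],::-1]
        o.append(cv2.resize(i,(390,390),interpolation=cv2.INTER_CUBIC))
    cv2.imwrite(f"pics/crop{k}.png",np.hstack(o)); print(sense()["t"])
E
python3 - <<'E'
from h import *
print(sense()["tool_pos"])
for d in(20,10,2):
    h=line_to(pose(d,.044)[0],v=.05,max_force=12); print(d,h,sense()["contact_force"].round(1))
    if h: break
else:
    line_to(pose(2,.12)[0],v=.1)
    print(ik(*pose(60,.1)),ik(*pose(0,.044)))
    snap(1)
E
```

```text
[0.52380676 0.06699649 0.04403869]
20 False [-0.4 -0.5  0.1]
10 False [-0.4 -0.3  0.4]
2 False [ 0.1 -0.3  0.4]
[ 1.29931679e-01  4.06309414e-01  1.79319405e+00 -4.44089210e-16
  9.42089189e-01  1.39878605e+00] [ 5.46566536e-02  4.18850397e-01  1.95912810e+00 -8.88178420e-16
  7.63614156e-01  2.76313469e-01]
10.0
```

View pics/crop1.png

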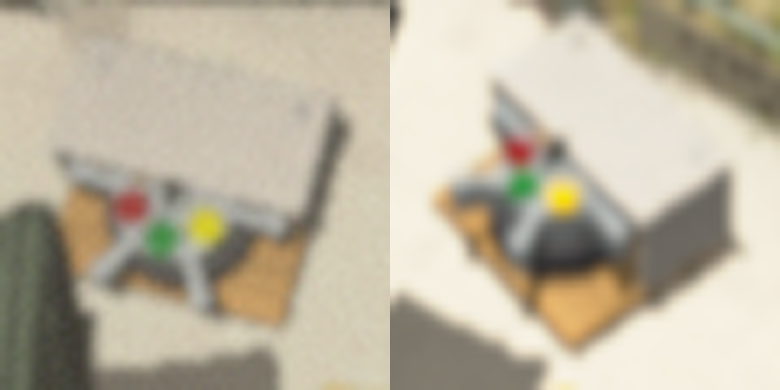

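The picture shows green (162,238) at the pointer, with red next on its left, so one click worked. I'll do two more and check before the last.

Run:
```python
from h import *
reach(*pose(60,.12))
if flick() and flick(): snap(2)
print(sense()["t"])
```

```text
45 False [1.4 1.7 0.4]
30 False [ 0.3 -0.5  0.2]
15 False [ 0.4  1.  -0.5]
0 False [-0.5 -0.2  0.1]
45 False [ 1.7  0.3 -0.3]
30 False [0.3 0.7 0.5]
15 False [0.7 0.4 0.1]
0 False [ 0.2 -0.4 -1. ]
19.8167
19.8167
```

View pics/crop2.png

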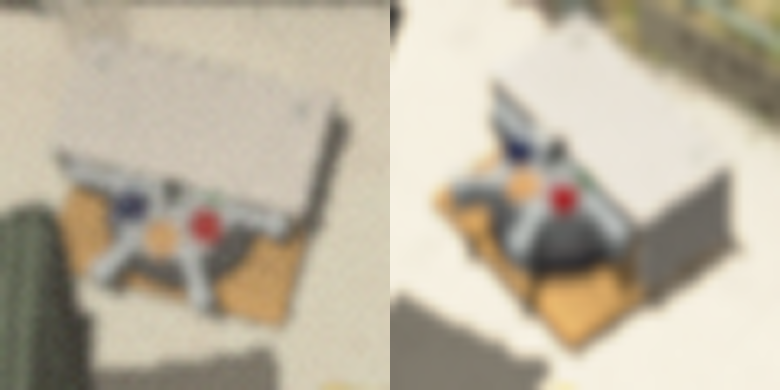

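Tan (162,238) is now at the pointer and navy is next on its left. One more click is needed.

Run:
```python
from h import *
reach(*pose(60,.12))
if flick(): snap(3)
cv2.imwrite("pics/top3.png",read_camera("top")["image"][:,:,::-1])
```

```text
45 False [ 2.1  0.4 -0.3]
30 False [-0.6 -0.1  0.7]
15 False [-0.1  0.4 -1. ]
0 False [ 0.1  0.4 -0.2]
25.175
```

View pics/crop3.png

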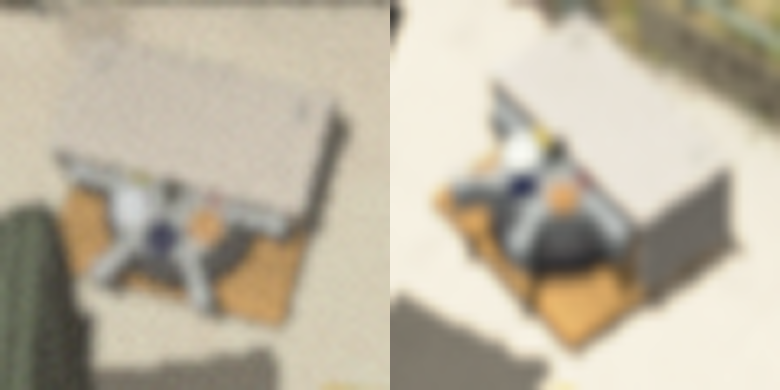

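View pics/top3.png

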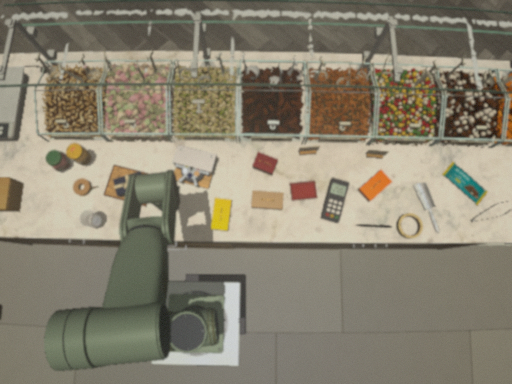

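Navy (162,238) is at the pointer, the boxes are unmoved as far as visible, and the arm is clear of everything.

```bash
python3 -c "
from bench import *
print(sense()['contact_force'].round(1)); print(finish_job())"
```

```text
[-0.3  0.5  0.1]
the job is handed in; nothing more can be done
None
```

I flicked the wheel four clicks from yellow to navy blue, the colour of the box on the mat, and handed the job in after about 25 s; no result came back, and the arm partly hid the mat box in the last picture.

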